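# Swing two clamp arms over a power board

## Task

The power board from the television lies in the repair cradle, but the left and right swing clamps (seen from the robot) are swung away. With a fingertip, push on the upright thumb peg of each of these two clamps to turn its arm round until it points straight in over the board, square to the board's edge, its jaw above the copper landing pad; nothing needs to be grasped. Do not lift or shift the board, leave the far clamp closed as it is, and leave everything else where it stands.

Things in the scene. Friction and masses are not known exactly. Their poses are not given: they have to be found in the camera images.
- cradle: repair cradle, fixed to the table: a dark plate 260 x 300 x 12 mm with two 18 mm high rails that carry the board, and three pivot posts with swing clamps, at its left (+y), right (-y) and far (+x) sides. Origin under the plate's centre, on the table; its own x points away from the robot (yaw within about 0.3 rad), y to the left, z up
- board: brown power board, 120 x 150 x 3 mm (x, y, z), 0.22 kg, loose on the cradle's rails between corner pins, its origin at the middle of its underside 30 mm above the table. Tall parts (up to 27 mm above its underside) stand only in the middle strip within 20 mm of its x axis; three flat copper landing pads 18 mm square lie near its left, right and far edges
- clamp_left (a joint): angle of the left swing clamp about its upright pivot (rad), growing anticlockwise seen from above; 0 (or any full turn, such as 6.28) = pointing straight in over the board, towards the cradle's -y. Starts pointing anywhere but in, between 0.7 and 5.58. No stop or detent, no spring: it turns freely both ways all round, needs about 1 N at the peg, and stays where it is left
- left_pivot (a point): the left clamp's pivot axis, 37 mm above the table (the height of the arm's underside), fixed to the cradle. The arm is an aluminium bar 16 mm wide, 10 mm thick, reaching 80 mm from the pivot; it passes 4 mm above the board
- left_peg (a point): the left clamp's white upright thumb peg, 12 mm in diameter, 62 mm from the pivot; this point is on its axis 62 mm above the table; the peg stands from 47 to 77 mm above the table
- left_jaw (a point): point under the left clamp arm's jaw, 70 mm from the pivot, on the arm's centre line
- left_pad (a point): fixed to the cradle: middle of the left landing pad as the board lies, 70 mm straight in from the pivot, 33 mm above the table; the left jaw belongs right above it
- clamp_right (a joint): angle of the right swing clamp about its upright pivot (rad), growing anticlockwise seen from above; 0 (or any full turn, such as 6.28) = pointing straight in over the board, towards the cradle's +y. Starts pointing anywhere but in, between 0.7 and 5.58. No stop or detent, no spring: it turns freely both ways all round, needs about 1 N at the peg, and stays where it is left
- right_pivot (a point): the right clamp's pivot axis, 37 mm above the table (the height of the arm's underside), fixed to the cradle. The arm is an aluminium bar 16 mm wide, 10 mm thick, reaching 80 mm from the pivot; it passes 4 mm above the board
- right_peg (a point): the right clamp's white upright thumb peg, 12 mm in diameter, 62 mm from the pivot; this point is on its axis 62 mm above the table; the peg stands from 47 to 77 mm above the table
- right_jaw (a point): point under the right clamp arm's jaw, 70 mm from the pivot, on the arm's centre line
- right_pad (a point): fixed to the cradle: middle of the right landing pad as the board lies, 70 mm straight in from the pivot, 33 mm above the table; the right jaw belongs right above it
- clamp_far (a joint): angle of the far swing clamp about its upright pivot (rad), growing anticlockwise seen from above; 0 (or any full turn, such as 6.28) = pointing straight in over the board, towards the cradle's -x. Already closed at 0 and to be left so. No stop or detent, no spring: it turns freely both ways all round, needs about 1 N at the peg, and stays where it is left
- far_pivot (a point): the far clamp's pivot axis, 37 mm above the table (the height of the arm's underside), fixed to the cradle. The arm is an aluminium bar 16 mm wide, 10 mm thick, reaching 80 mm from the pivot; it passes 4 mm above the board
- far_peg (a point): the far clamp's white upright thumb peg, 12 mm in diameter, 62 mm from the pivot; this point is on its axis 62 mm above the table; the peg stands from 47 to 77 mm above the table
- far_jaw (a point): point under the far clamp arm's jaw, 70 mm from the pivot, on the arm's centre line
- far_pad (a point): fixed to the cradle: middle of the far landing pad as the board lies, 70 mm straight in from the pivot, 33 mm above the table; the far jaw belongs right above it
- multimeter: hand multimeter lying on its back, 190 x 90 x 38 mm, green and black; origin under its centre; a bystander, loose
- screwdriver: screwdriver lying on the table, 190 mm long; origin at its underside; a bystander, loose
- spool: solder spool standing on end, 54 mm across, 42 mm high; origin under its centre; a bystander, loose
- screw_tin: small steel dish, 44 mm across, 18 mm high, on the near edge of the cradle's plate; origin under its centre; a bystander, loose
- capacitor: loose spare capacitor, a black cylinder 18 mm across and 26 mm high, standing on the cradle's plate; origin under its centre; a bystander, loose
- flux_jar: amber jar 44 mm across, 50 mm high; origin under its centre; a bystander, loose
Mind the look-alikes: they are no part of the job. There is more than one size of the board; the one meant has the size given above.

How it is judged:
At the end, for the whole second after the job is handed in: The left and right jaws are each within 12 mm (about 10 degrees) of straight above their landing pads, at rest; the far jaw is within 15 mm of its pad; the board lies where it was (6 mm) (horizontal distance between left_jaw and left_pad below 0.012 m and horizontal distance between right_jaw and right_pad below 0.012 m and horizontal distance between far_jaw and far_pad below 0.015 m and velocity of joint clamp_left between -0.05 and 0.05 rad/s and velocity of joint clamp_right between -0.05 and 0.05 rad/s and distance of board from where it was at the start of the episode below 0.006 m and linear speed of board below 0.02 m/s); the robot touches nothing.
It fails at once if the board is lifted, tipped or shifted by more than 6 mm (distance of board from where it was at the start of the episode above 0.006 m or angle between board's own z axis and vertical above 0.08 rad).
It fails at once if the far clamp is swung off its pad (more than 15 mm at the jaw) (horizontal distance between far_jaw and far_pad above 0.015 m).
It fails at once if a bystander is moved more than 20 mm (distance of any of multimeter, screwdriver, spool, screw_tin, capacitor, flux_jar from where it was at the start of the episode above 0.02 m).
It also fails if it takes over 64 s, if anything falls off the work surface, if the arm or the gripper's body presses on something with over 40 N, if the wrist force passes 120 N, or if a joint passes its speed limit or range.

## Robot

A 7-joint arm with a two-finger parallel gripper is mounted at the origin on the work surface. World frame = base frame: x ahead of the robot, y to its left, z up, the work surface at z = 0. Lengths are in m, angles in rad, forces in N, time in s.
With the tool pointing down it reaches from about 0.35 to 0.9 m from the base axis. Payload 8.1 kg.
Tool frame: the origin (TCP) lies at the centre of the arm's flange, where the gripper is bolted on; the fingertips stand 178 mm ahead of it and the grasp point (between the pads) lies 159 mm ahead of it; x points along the fingers, z is the direction in which the jaws open and shut, and the axes are right-handed (so a half turn about x gives the same grasp; the last joint's range is limited). The gripper opens to 92 mm and grips with 3 to 60 N. Pads are 19 mm wide; open, the fingers measure 130 mm over their backs; the gripper's body (75 mm by 190 mm) begins 47 mm behind the grasp point.
Start: joints at [1.084, 0.434, 0.025, 1.573, -0.012, 1.134, -0.075], TCP at [0.234, -0.58, 0.405] pointing down, gripper open.
Joint ranges: [-2.62, 2.62], [-0.44, 2.09], [-1.27, 1.32], [0.08, 2.57], [-1.32, 4.46], [0.12, 2], [-2.74, 2.74]. Speed limits (rad/s): [2.22, 2.22, 3.01, 3.01, 3.14, 3.14, 3.14].

## Interface

Orientations are given as a rotation vector (axis times angle).
In Python, from cell import arm, get_image, search_frame, pinpoint gives the robot as it stands.
- The arm moves only by the tool arm_command, never from a script. Its argument "motion" is a list of rows, each a list of 7 numbers: the finger opening in mm, from 0 to 91.8, then the shift along the tool's x, y, z in mm, then the turn, a rotation vector about the tool's x, y, z in degrees. In form: [[fingers, x, y, z, ax, ay, az], ...]. A call has 1 to 5 rows; each row shifts and turns the commanded pose from where the row before left it, along the tool's axes as they then stand; what a row does not reach is not made up. A row lasts 1/8 s, in which the tool goes at most 62.5 mm and 10.7 degrees, less where a joint would pass 70% of its speed; a pose out of reach is approached as far as the arm can. A call with a gripper value outside its range is refused whole. The fingers move at their own pace and stop on an object; "newtons" is the grip in N (left out, the last holds). Time passes only in rows, so rows that do not move let the fingers close. It gives the time, the measured TCP pose, the force and the opening at its end, in the units of the state.
- arm.observe(): the state, without advancing time (a new reading comes with each control period).
- get_image(name): name is "scene" or "top"; returns a dict with "frame" (400x640x3 uint8, red, green, blue), "range_z" (400x640 float32, m along the optical axis (not along the pixel's ray), 0 where there is no reading), "K" (3x3 intrinsics, pixels), "origin" and "rotation" of the camera in the world. Camera axes: x right, y down, z forward; pixel columns grow to the right and rows downward; lengths in m; the calibration is good to about 2 mm. A picture is of the moment at which its call begins.
- arm.sign_off(): hands the job in, once; it reports no verdict.
Trained networks look in the newest picture that a camera, given by its name, has taken for a name from the list of things; names that differ only in an ending like _2 or _b are one class to them, and where a whole thing is asked for, a point or a joint stands for the part that bears it (a point fixed in the world has none). Each returns a list of dicts, best first, with "p" (0 to 1); they miss things now and then, are a little off and sometimes report something else, mostly with a low value. They report only what shows in the picture. A call takes as long as a camera call. They do not tell look-alikes from the thing itself.
- search_frame(camera, target): "point" ([x, y, z] in m, in world coordinates, good to about 4 mm: the middle of the surface that is visible of it).
- pinpoint(camera, target): "point" ([x, y, z] in m, in world coordinates, good to about 4 mm: a listed point, or the origin of a listed thing).
The state is a dict: "clock": time; "joints": joint angles; "dq": joint speeds; "joint_efforts": joint torques, N m; "position": TCP position; "ee_rot": TCP orientation; "force": force on the tool from outside, world axes, zero at the start; "ft_torque": the same for the moment, N m; "width": opening from 0.0 (shut) to 1.0 (fully open).
Only numpy, scipy, OpenCV 4.12 (cv2) and the standard library are available. Lean on these libraries where they do the work, as an engineer would, in place of code of your own. Each camera call takes 0.05 s, during which the arm holds its last target. There are 200 camera calls.

## Working session

There is one attempt and no reset: what is moved stays moved. The work goes in short steps, Python scripts to look and compute and a tool call to move; the robot and the scene stay as the last step left them, time stands still between calls to the robot, and variables do not carry over. Pictures are saved under pics/ and viewed, about 8 in all and at most 12, crops included, and the job is handed in when it is done.

Besides the shell and the picture viewer there is one more tool, called after "Call:" in YAML: its name, and indented under it one key for each argument. arm_command: Moves the arm, as the interface text tells. Its arguments: {"type":"object","properties":{"motion":{"type":"array"},"newtons":{"type":"number"}},"required":["motion"]}

```bash
mkdir -p pics; ls; python3 - <<'E'
from cell import arm,get_image,search_frame,pinpoint
import cv2,numpy as np
for c in("top","scene"):
    im=get_image(c); cv2.imwrite(f"pics/{c}0.png",im["frame"][:,:,::-1])
    print(c,im["origin"].round(3),im["K"].round(1).tolist(),np.round(im["rotation"],3).tolist())
for t in["cradle","board","left_pivot","left_peg","left_pad","right_pivot","right_peg","right_pad","far_pivot","far_peg","far_pad"]:
    print(t,[(np.round(d["point"],3).tolist(),round(d["p"],2)) for d in pinpoint("top",t)[:3]])
print(arm.observe())
E
```

```text
pics
top [ 0.202 -0.085  1.524] [[449.8, 0.0, 310.5], [0.0, 449.8, 205.3], [0.0, 0.0, 1.0]] [-2.078, 2.143, -0.192]
scene [1.429 0.186 1.152] [[485.3, 0.0, 315.7], [0.0, 485.3, 196.0], [0.0, 0.0, 1.0]] [-1.58, -2.049, 0.803]
cradle [([0.557, -0.075, 0.001], 0.72)]
board [([0.476, 0.198, 0.0], 0.89), ([0.51, -0.595, -0.001], 0.81), ([0.554, -0.075, 0.03], 0.7)]
left_pivot [([0.583, 0.049, 0.039], 0.92)]
left_peg [([0.564, 0.11, 0.063], 0.65), ([0.557, 0.116, 0.033], 0.24)]
left_pad [([0.564, 0.108, 0.062], 0.64), ([0.571, -0.021, 0.03], 0.58)]
right_pivot [([0.536, -0.201, 0.041], 0.65)]
right_peg [([0.595, -0.082, 0.028], 0.59), ([0.469, -0.198, 0.065], 0.54)]
right_pad [([0.55, -0.127, 0.03], 0.91), ([0.604, -0.084, 0.059], 0.65)]
far_pivot [([0.668, -0.099, 0.034], 0.7), ([0.568, -0.019, 0.031], 0.54)]
far_peg [([0.606, -0.083, 0.061], 0.53)]
far_pad [([0.597, -0.083, 0.03], 0.82), ([0.468, -0.199, 0.064], 0.45)]
{'clock': 0.65, 'joints': array([ 1.08440006,  0.43448853,  0.02501599,  1.57318868, -0.01160609,
        1.13403369, -0.07508646]), 'dq': array([ 4.89883451e-04,  8.09770522e-04,  1.83670761e-04, -7.11583859e-04,
       -2.05850990e-05, -1.33667562e-04, -2.17787326e-03]), 'joint_efforts': array([-1.24997729e-03, -6.67423511e+01,  9.83557217e-01, -3.14730978e+01,
       -6.06234907e-02,  3.27923347e-02,  9.24777805e-05]), 'position': array([ 0.23399802, -0.57954602,  0.40475354]), 'ee_rot': array([ 0.92205232,  1.36662475, -0.92209282]), 'force': array([-0.14292749,  0.96151578,  0.07136968]), 'ft_torque': array([ 0.00122952, -0.05138192,  0.06466093]), 'width': 0.9996216377960725}
```

View images.

```bash
python3 - <<'E'
import cv2
a=cv2.imread("pics/top0.png");cv2.imwrite("pics/t0c.png",cv2.resize(a[20:260,150:470],None,fx=2.5,fy=2.5,interpolation=cv2.INTER_CUBIC))
E
```

```text
(no output)
```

View pics/t0c.png

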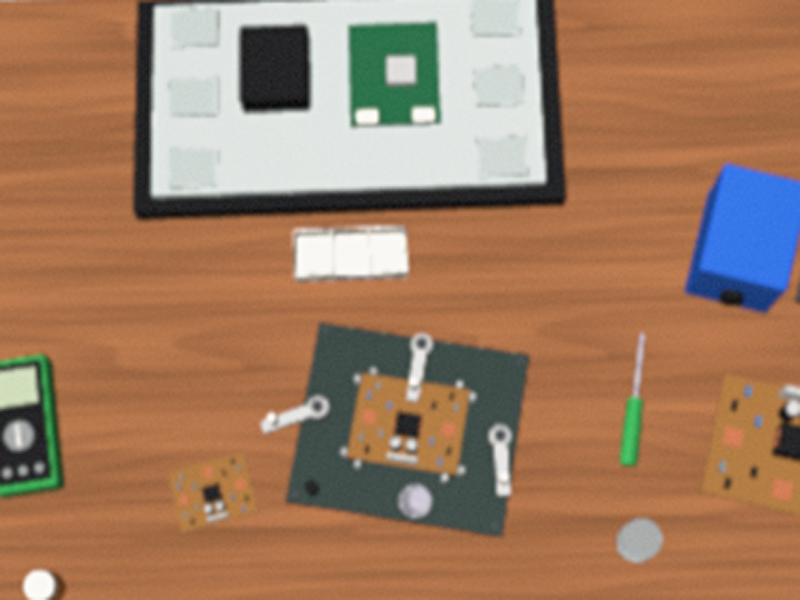

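View pics/scene0.png

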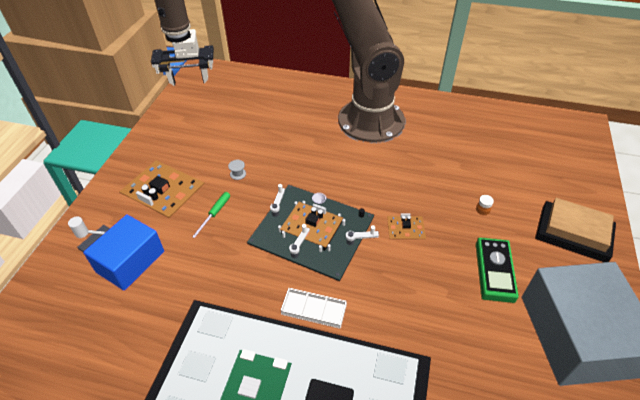

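```bash
cat > h.py <<'E'
from cell import arm,get_image,search_frame,pinpoint
import numpy as np,cv2
from scipy.spatial.transform import Rotation as R
def cloud(c):
    im=get_image(c);z=im["range_z"];K=im["K"]
    v,u=np.mgrid[:400,:640]
    p=np.stack([(u-K[0,2])/K[0,0]*z,(v-K[1,2])/K[1,1]*z,z],-1)
    w=p@R.from_rotvec(im["rotation"]).as_matrix().T+im["origin"]; w[z==0]=0
    return im["frame"],w
def pegs(c):
    f,w=cloud(c)
    m=(w[...,2]>.064)&(w[...,2]<.084)&(abs(w[...,0]-.56)<.17)&(abs(w[...,1]+.075)<.24)
    n,l=cv2.connectedComponents(m.astype(np.uint8))
    return [(np.median(w[l==i],0).round(4).tolist(),int((l==i).sum())) for i in range(1,n) if (l==i).sum()>2]
def pose():
    s=arm.observe();r=R.from_rotvec(s["ee_rot"]);z=r.as_matrix()[:,2]
    return s,r,np.degrees(np.arctan2(z[1],z[0]))
def go(x,y,z,phi):
    "shift (tool frame, mm) and turn about tool x (deg) to the pose with tool z at world angle phi"
    s,r,a=pose()
    d=r.inv().apply(np.array([x,y,z])-s["position"])*1000
    c,n=np.cos(np.radians(phi)),np.sin(np.radians(phi))
    t=R.from_matrix(np.array([[0,-n,c],[0,c,n],[-1,0,0]]))
    rv=np.degrees((r.inv()*t).as_rotvec())
    print("pos",s["position"].round(4),"phi",round(a,1),"q7",s["joints"][6].round(2),"shift",d.round(1),"turn",rv.round(1),"F",s["force"].round(1),"t",s["clock"])
E
python3 - <<'E'
from h import *
for c in("top","scene"): print(c,pegs(c))
for t in["left_pivot","right_pivot","far_pivot","left_peg","right_peg"]:
    print(t,[(np.round(d["point"],3).tolist(),round(d["p"],2)) for d in pinpoint("scene",t)[:2]])
go(.59,.12,.30,107)
E
```

```text
top [([0.6004, -0.0844, 0.0743], 10), ([0.558, 0.1059, 0.0749], 13), ([0.4684, -0.1986, 0.0762], 13)]
scene [([0.4765, -0.1995, 0.0714], 17), ([0.6097, -0.0846, 0.0734], 18), ([0.5662, 0.1065, 0.0718], 20)]
left_pivot [([0.579, 0.046, 0.038], 0.71)]
right_pivot [([0.531, -0.199, 0.039], 0.59)]
far_pivot [([0.669, -0.097, 0.039], 0.79)]
left_peg [([0.563, 0.106, 0.064], 0.61), ([0.585, -0.392, -0.001], 0.41)]
right_peg [([0.47, -0.202, 0.061], 0.65)]
pos [ 0.234  -0.5796  0.4047] phi -68.0 q7 -0.08 shift [ 104.7  592.  -515.4] turn [-175.   -0.    0.] F [-0.6 -0.5 -0.3] t 1.0
```

```bash
python3 -c "
from h import *
go(.591,.116,.40,-73)"
```

```text
pos [ 0.234  -0.5796  0.4047] phi -68.0 q7 -0.08 shift [   4.7  591.4 -511.3] turn [5. 0. 0.] F [-0.6 -0.5 -0.3] t 1.0
```

Call:
arm_command:
  motion:
    - [0,0,39,-34,0,0,0]
    - [0,0,39,-34,0,0,0]
    - [0,0,39,-34,0,0,0]
    - [0,0,39,-34,0,0,0]
    - [0,0,39,-34,0,0,0]
  newtons: 20

```text
clock: 1.62
position: [0.3518, -0.3473, 0.405]
ee_rot: [0.922, 1.366, -0.922]
force: [1.1, -0.8, -0.2]
width: 0.505
```

Call:
arm_command:
  motion:
    - [0,0,39,-34,0,0,0]
    - [0,0,39,-34,0,0,0]
    - [0,0,39,-34,0,0,0]
    - [0,0,39,-34,0,0,0]
    - [0,0,39,-34,0,0,0]

```text
clock: 2.25
position: [0.4689, -0.1168, 0.405]
ee_rot: [0.922, 1.366, -0.922]
force: [1.3, -1.2, 1.1]
width: 0.008
```

Call:
arm_command:
  motion:
    - [0,0,39,-34,0,0,0]
    - [0,0,39,-34,0,0,0]
    - [0,0,39,-34,0,0,0]
    - [0,0,39,-34,0,0,0]
    - [0,0,0,0,5,0,0]

```text
clock: 2.88
position: [0.5629, 0.0709, 0.4046]
ee_rot: [0.987, 1.338, -0.983]
force: [0.0, -1.5, -0.2]
width: 0.004
```

```bash
python3 -c "
from h import *
go(.591,.116,.235,-73)"
```

```text
pos [0.5629 0.0709 0.4046] phi -72.7 q7 -1.6 shift [169.7  40.  -34.3] turn [ 0.3 -0.1 -0.1] F [ 0.  -1.5 -0.2] t 2.875
```

Call:
arm_command:
  motion:
    - [0,0,40,-34,0,0,0]
    - [0,50,0,0,0,0,0]
    - [0,50,0,0,0,0,0]
    - [0,50,0,0,0,0,0]
    - [0,20,0,0,0,0,0]

```text
clock: 3.5
position: [0.5894, 0.11, 0.2316]
ee_rot: [0.986, 1.338, -0.991]
force: [0.0, 0.1, 0.7]
width: 0.004
```

```bash
python3 -c "
from h import *
go(.577,.112,.235,-73)
f,w=cloud('top'); cv2.imwrite('pics/l1.png',cv2.resize(f[120:240,220:380,::-1],None,fx=4,fy=4)); print(pegs('top'))"
```

```text
pos [0.5894 0.11   0.2316] phi -73.0 q7 -1.75 shift [ -3.3 -11.3  -5.5] turn [-0.  -0.   0.2] F [0.  0.1 0.7] t 3.5
[([0.6009, -0.0844, 0.0753], 12), ([0.4679, -0.1983, 0.0772], 13)]
```

View pics/l1.png

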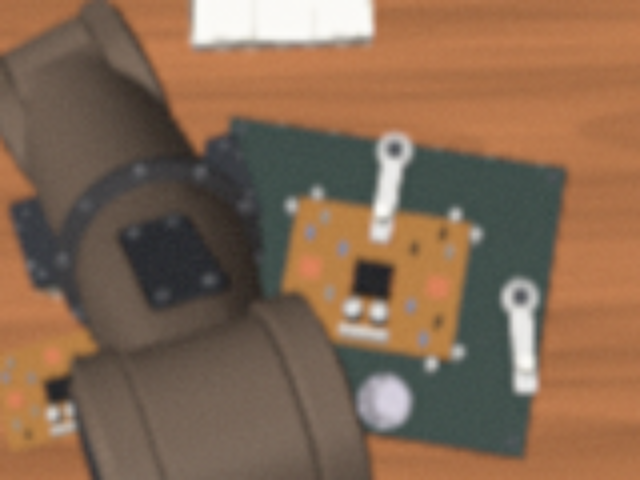

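Call:
arm_command:
  motion:
    - [0,-3,-11,-4,0,0,0]
    - [0,0,-11,-1.8,-10,0,0]
    - [0,0,-11,-1.8,-10,0,0]
    - [0,0,-11,-1.8,-10,0,0]
    - [0,0,0,0,0,0,0]

```text
clock: 4.22
position: [0.5468, 0.1007, 0.2394]
ee_rot: [0.589, 1.488, -0.587]
force: [0.0, 0.6, -0.7]
width: 0.007
```

```bash
cat >> h.py <<'E'
PIV={"L":(.581,.047),"R":(.534,-.200)}
def rig(side,phi,lag):
    c,n=np.cos(np.radians(phi)),np.sin(np.radians(phi))
    x=PIV[side][0]-.062*c-lag*n; y=PIV[side][1]-.062*n+lag*c
    go(x,y,.235,phi)
E
python3 -c "
from h import *
rig('L',-43,.0155); print(pegs('scene'),pegs('top'))"
```

```text
pos [0.5468 0.1007 0.2394] phi -43.1 q7 -1.33 shift [ 4.4 -0.5 -0.4] turn [-0.1  0.1 -0.1] F [ 0.   0.6 -0.7] t 4.225
[([0.4767, -0.1988, 0.0725], 18), ([0.5579, 0.1054, 0.0744], 44), ([0.6102, -0.0841, 0.073], 18)] [([0.6006, -0.0844, 0.0746], 10), ([0.4685, -0.1985, 0.0765], 13)]
```

```bash
python3 -c "
from h import *
f,w=cloud('scene'); cv2.imwrite('pics/s1.png',cv2.resize(f[150:290,240:440,::-1],None,fx=4,fy=4))"
```

```text
(no output)
```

View pics/s1.png

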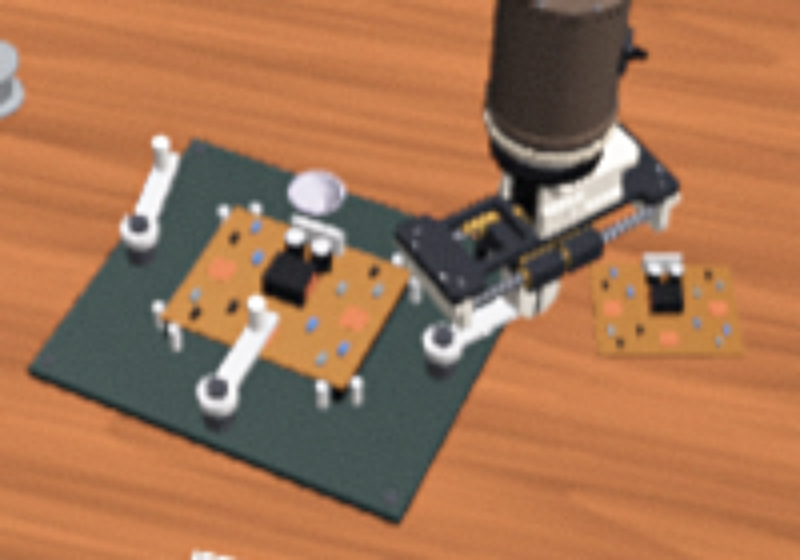

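Call:
arm_command:
  motion:
    - [0,4,-11,-1.8,-10,0,0]
    - [0,0,-11,-1.8,-10,0,0]
    - [0,0,-11,-1.8,-10,0,0]
    - [0,0,-11,-1.8,-10,0,0]
    - [0,0,0,0,0,0,0]

```text
clock: 5.0
position: [0.5209, 0.0656, 0.2338]
ee_rot: [0.045, 1.57, -0.045]
force: [0.4, 0.4, -0.0]
width: 0.005
```

```bash
python3 -c "
from h import *
rig('L',-3,.0155)"
```

```text
pos [0.5209 0.0656 0.2338] phi -3.3 q7 -0.72 shift [-1.2  0.  -1. ] turn [-0.3 -0.   0. ] F [ 0.4  0.4 -0. ] t 5.0
```

Call:
arm_command:
  motion:
    - [0,-1,-11,-2,-10,0,0]
    - [0,0,-11,-2,-10,0,0]
    - [0,0,-11,-2,-10,0,0]
    - [0,0,-11,-1.8,-10,0,0]
    - [0,0,0,0,0,0,0]

```text
clock: 5.62
position: [0.5227, 0.0222, 0.2346]
ee_rot: [-0.5, 1.512, 0.5]
force: [-0.2, 0.3, 0.1]
width: 0.002
```

Call:
arm_command:
  motion:
    - [0,0,-11,-1.8,-10,0,0]
    - [0,0,-11,-1.8,-10,0,0]
    - [0,0,-11,-1.8,-10,0,0]
    - [0,0,0,0,0,0,0]

```text
clock: 6.12
position: [0.5427, -0.0035, 0.2345]
ee_rot: [-0.902, 1.375, 0.903]
force: [0.4, 0.2, 0.6]
width: 0.005
```

```bash
python3 -c "
from h import *
rig('L',79.1,.0155);print(pegs('scene'))
f,w=cloud('scene'); cv2.imwrite('pics/s2.png',cv2.resize(f[150:290,240:440,::-1],None,fx=4,fy=4))"
```

```text
pos [ 0.5427 -0.0035  0.2345] phi 66.5 q7 0.43 shift [ -0.5 -13.4  -2.4] turn [-12.6   0.   -0. ] F [0.4 0.2 0.6] t 6.125
[([0.4759, -0.1994, 0.0697], 18), ([0.5549, -0.006, 0.0734], 64), ([0.6097, -0.0835, 0.0718], 20)]
```

View pics/s2.png

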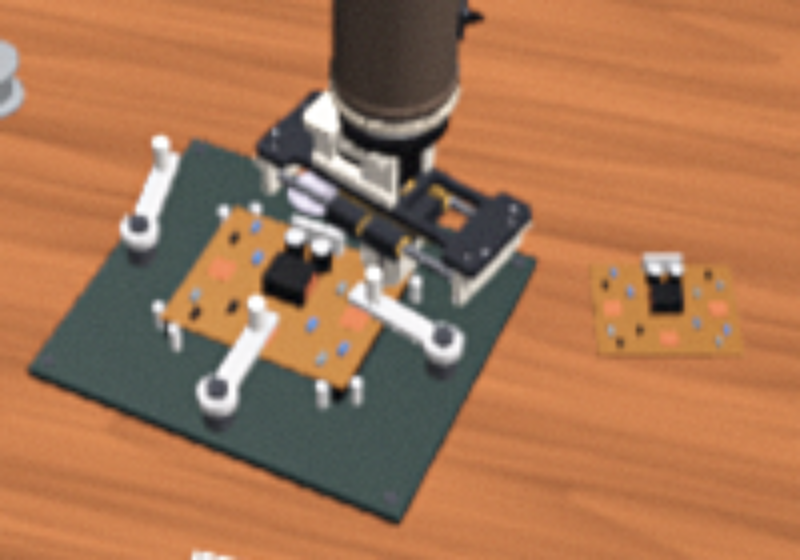

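Call:
arm_command:
  motion:
    - [0,0,-6.5,-1.2,-6,0,0]
    - [0,0,-6.5,-1.2,-6,0,0]
    - [0,0,0,0,0,0,0]
    - [0,0,20,0,0,0,0]
    - [0,-60,0,0,0,0,0]

```text
clock: 6.85
position: [0.5314, -0.0065, 0.2921]
ee_rot: [-1.06, 1.303, 1.068]
force: [1.7, -0.7, 0.4]
width: 0.006
```

Call:
arm_command:
  motion:
    - [0,-50,0,0,0,0,0]
    - [0,0,0,0,0,0,0]

```text
clock: 7.1
position: [0.5347, -0.005, 0.3485]
ee_rot: [-1.065, 1.291, 1.059]
force: [-0.1, -0.1, -0.9]
width: 0.004
```

```bash
python3 -c "
from h import *
print(pegs('scene'))
for t in['left_peg','left_pivot','left_pad','left_jaw']: print(t,[(np.round(d['point'],3).tolist(),round(d['p'],2)) for d in pinpoint('scene',t)[:3]])
PIV['L']=PIV['R']; PIV['R']; 
rig('R',0,-.030)"
```

```text
[([0.4768, -0.1978, 0.0718], 16), ([0.5733, -0.0126, 0.0717], 19), ([0.6098, -0.0847, 0.0721], 18)]
left_peg [([0.464, -0.196, 0.04], 0.58), ([0.547, -0.127, 0.03], 0.5), ([0.568, -0.013, 0.065], 0.48)]
left_pivot [([0.582, 0.045, 0.04], 0.94)]
left_pad [([0.572, -0.027, 0.03], 0.7), ([0.6, -0.086, 0.038], 0.58), ([0.391, -0.377, -0.001], 0.53)]
left_jaw [([0.565, -0.02, 0.037], 0.75)]
pos [ 0.5336 -0.0067  0.3436] phi 78.9 q7 0.75 shift [ 108.8   17.3 -231. ] turn [78.9 -0.1 -0.1] F [-1.2  0.   0.6] t 7.35
```

Call:
arm_command:
  motion:
    - [0,0,0,0,10,0,0]
    - [0,0,0,0,10,0,0]
    - [0,0,0,0,10,0,0]
    - [0,0,0,0,10,0,0]
    - [0,0,0,0,10,0,0]

```text
clock: 7.98
position: [0.5338, -0.0066, 0.3435]
ee_rot: [-0.391, 1.537, 0.392]
force: [-0.6, 0.9, -0.7]
width: 0.003
```

Call:
arm_command:
  motion:
    - [0,0,0,0,10,0,0]
    - [0,0,0,0,10,0,0]
    - [0,0,0,0,9,0,0]
    - [0,0,0,0,0,0,0]

```text
clock: 8.48
position: [0.5338, -0.0065, 0.3438]
ee_rot: [-0.0, 1.572, -0.0]
force: [0.2, 0.1, -0.4]
width: 0.004
```

Call:
arm_command:
  motion:
    - [0,0,-50,-15,0,0,0]
    - [0,0,-50,-15,0,0,0]
    - [0,0,-50,-15,0,0,0]
    - [0,0,-50,-10,0,0,0]
    - [0,0,-23,-7,0,0,0]

```text
clock: 9.1
position: [0.4709, -0.2329, 0.3438]
ee_rot: [0.0, 1.572, -0.001]
force: [-0.0, 1.2, -0.2]
width: 0.005
```

Call:
arm_command:
  motion:
    - [0,0,0,0,0,0,0]

```text
clock: 9.22
position: [0.4712, -0.2317, 0.3439]
ee_rot: [0.001, 1.572, -0.001]
force: [0.5, 0.9, 0.0]
width: 0.006
```

```bash
python3 -c "
from h import *
print(pegs('scene'),pegs('top'))
rig('R',0,-.030)"
```

```text
[([0.4758, -0.197, 0.0722], 17), ([0.5741, -0.0139, 0.0726], 18), ([0.6093, -0.0831, 0.0739], 17)] [([0.6005, -0.0844, 0.074], 13), ([0.5662, -0.015, 0.0743], 12), ([0.4683, -0.1986, 0.0748], 13)]
pos [ 0.4722 -0.2287  0.3443] phi 0.1 q7 0.03 shift [109.3  -1.4  -0.2] turn [ 0.1 -0.  -0.1] F [ 0.4 -0.2  0.2] t 9.325
```

Call:
arm_command:
  motion:
    - [0,50,0,0,0,0,0]
    - [0,50,0,0,0,0,0]
    - [0,9,0,0,0,0,0]
    - [0,0,14,0,0,0,0]
    - [0,0,0,0,0,0,0]

```text
clock: 9.95
position: [0.4731, -0.2137, 0.2376]
ee_rot: [-0.002, 1.568, 0.002]
force: [-0.1, 0.4, 0.1]
width: 0.003
```

Call:
arm_command:
  motion:
    - [0,0,11,-1.8,10,0,0]
    - [0,0,11,-1.8,10,0,0]
    - [0,0,11,-1.8,10,0,0]
    - [0,0,11,-1.8,10,0,0]
    - [0,0,0,0,0,0,0]

```text
clock: 10.58
position: [0.4774, -0.1711, 0.2374]
ee_rot: [0.544, 1.498, -0.544]
force: [0.3, -0.6, -0.1]
width: 0.002
```

```bash
python3 -c "
from h import *
rig('R',-40,-.0155);print(pegs('scene'))"
```

```text
pos [ 0.4774 -0.1711  0.2374] phi -39.8 q7 -0.78 shift [ 2.4 -1.3 -0. ] turn [ 0.2  0.2 -0.1] F [ 0.3 -0.6 -0.1] t 10.575
[([0.49, -0.163, 0.0739], 64), ([0.5734, -0.0138, 0.0714], 20), ([0.6087, -0.0846, 0.0714], 17)]
```

Tracks well, the peg is moving; continue to phi ≈ -90.

Call:
arm_command:
  motion:
    - [0,2,10,-1.8,10,0,0]
    - [0,0,11,-1.8,10,0,0]
    - [0,0,11,-1.8,10,0,0]
    - [0,0,11,-1.8,10,0,0]
    - [0,0,11,-1.8,10,0,0]

```text
clock: 11.25
position: [0.5177, -0.1388, 0.2341]
ee_rot: [1.211, 1.209, -1.211]
force: [-1.2, 0.5, -1.2]
width: 0.003
```

Call:
arm_command:
  motion:
    - [0,0,0,0,0,0,0]

```text
clock: 11.38
position: [0.5183, -0.1386, 0.2342]
ee_rot: [1.206, 1.21, -1.205]
force: [0.5, -0.4, 0.1]
width: 0.006
```

```bash
python3 -c "
from h import *
rig('R',-100.9,-.0155);print(pegs('scene'))"
```

```text
pos [ 0.5183 -0.1386  0.2342] phi -89.7 q7 -1.56 shift [-0.8 12.2 -2.4] turn [11.2  0.  -0.1] F [ 0.5 -0.4  0.1] t 11.375
[([0.5308, -0.1352, 0.0753], 68), ([0.574, -0.014, 0.073], 20), ([0.6103, -0.0838, 0.0746], 18)]
```

Call:
arm_command:
  motion:
    - [0,0,6,-1.2,5.5,0,0]
    - [0,0,6,-1.2,5.5,0,0]
    - [0,0,0,0,0,0,0]
    - [0,0,-20,0,0,0,0]
    - [0,-60,0,0,0,0,0]

```text
clock: 12.05
position: [0.5069, -0.1332, 0.2908]
ee_rot: [1.341, 1.123, -1.353]
force: [1.6, -0.4, 1.0]
width: 0.006
```

Call:
arm_command:
  motion:
    - [0,-55,0,0,0,0,0]
    - [0,0,-60,0,0,0,0]
    - [0,0,-60,0,0,0,0]
    - [0,0,0,0,0,0,0]

```text
clock: 12.55
position: [0.3873, -0.1099, 0.3482]
ee_rot: [1.343, 1.117, -1.35]
force: [0.6, -0.3, 0.5]
width: 0.008
```

```bash
python3 -c "
from h import *
print(pegs('scene'),pegs('top'))
for c in('scene','top'):
  for t in['right_peg','right_pivot','right_pad','right_jaw','left_pad','left_jaw']: print(t,[(np.round(d['point'],3).tolist(),round(d['p'],2)) for d in pinpoint(c,t)[:2]])
f,w=cloud('top'); cv2.imwrite('pics/t3.png',cv2.resize(f[120:250,220:400,::-1],None,fx=4,fy=4))"
```

```text
[([0.5513, -0.1372, 0.0727], 17), ([0.5737, -0.0133, 0.0711], 20), ([0.6089, -0.0841, 0.0718], 19)] [([0.6, -0.0845, 0.0785], 11), ([0.5643, -0.0137, 0.0778], 11), ([0.5477, -0.1391, 0.0748], 3)]
right_peg [([0.548, -0.139, 0.06], 0.72), ([0.573, -0.025, 0.034], 0.61)]
right_pivot [([0.534, -0.2, 0.036], 0.78)]
right_pad [([0.544, -0.129, 0.028], 0.7), ([0.575, -0.014, 0.063], 0.52)]
right_jaw [([0.551, -0.126, 0.037], 0.69), ([0.39, -0.375, -0.0], 0.57)]
left_pad [([0.573, -0.024, 0.036], 0.67)]
left_jaw [([0.568, -0.02, 0.034], 0.79), ([0.392, -0.376, -0.001], 0.74)]
right_peg []
right_pivot [([0.54, -0.203, 0.04], 0.98), ([0.598, -0.08, 0.038], 0.46)]
right_pad [([0.55, -0.13, 0.029], 0.71), ([0.539, -0.201, 0.045], 0.54)]
right_jaw []
left_pad [([0.569, -0.023, 0.035], 0.66), ([0.564, -0.018, 0.033], 0.5)]
left_jaw [([0.565, -0.018, 0.034], 0.68)]
```

View pics/t3.png

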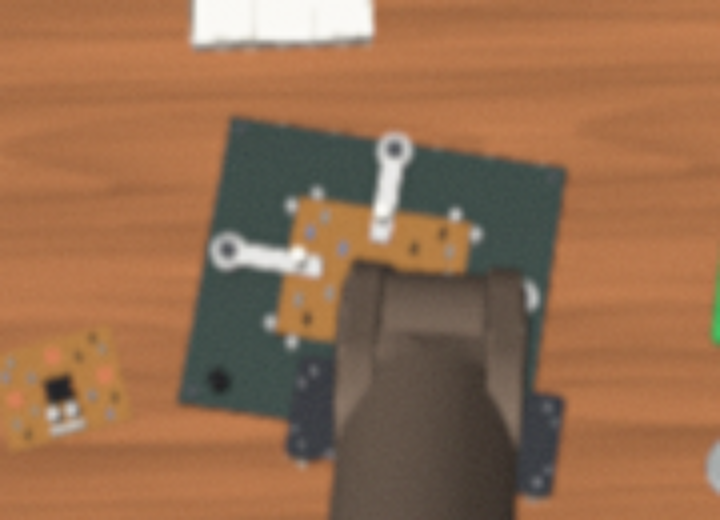

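Call:
arm_command:
  motion:
    - [0,-20,0,60,0,0,0]
    - [0,-20,0,60,0,0,0]
    - [0,-20,0,60,0,0,0]
    - [0,0,0,60,0,0,0]
    - [0,0,0,0,0,0,0]

```text
clock: 13.92
position: [0.345, -0.3479, 0.4081]
ee_rot: [1.353, 1.107, -1.356]
force: [0.1, 0.8, -0.9]
width: 0.01
```

```bash
python3 -c "
from h import *
P=np.array([x[0] for x in pegs('top')]);print(P)
print([x[0] for x in pegs('scene')])
f,w=cloud('top'); cv2.imwrite('pics/t4.png',cv2.resize(f[130:240,250:370,::-1],None,fx=5,fy=5,interpolation=cv2.INTER_CUBIC))
print(arm.observe()['force'],arm.observe()['position'])"
```

```text
[[ 0.6001 -0.0844  0.077 ]
 [ 0.5669 -0.0137  0.0739]
 [ 0.5432 -0.1387  0.0745]]
[[0.551, -0.1376, 0.0727], [0.5732, -0.0135, 0.0729], [0.6089, -0.0849, 0.073]]
[ 0.11994211  1.2267275  -0.47524237] [ 0.3470715  -0.34283998  0.40772351]
```

View pics/t4.png

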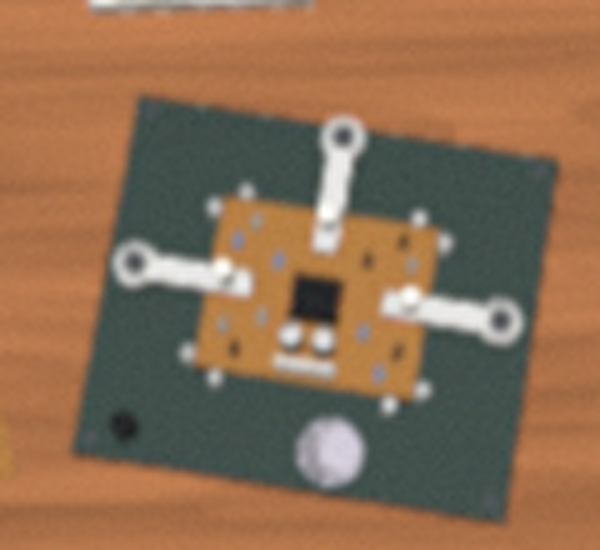

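```bash
python3 -c "
from cell import arm
print(arm.sign_off())"
```

```text
the job is handed in; nothing more can be done
None
```

I closed both clamps with the shut fingertips pushing on their thumb pegs: the left one about 152° anticlockwise, the right one about 101° clockwise. Then I lifted the tool clear and handed the job in at about 14 s of the 64 s allowed. It reported no verdict.

- **Clamp angles:** in the last clear top picture, the left arm lies about 1° and the right arm about 0.5° off the line joining the two pivots. That is roughly 1–2 mm at the jaw, against the 12 mm allowed. The peg positions from both cameras agree with this to within about 3°, after allowing for a steady 4–9 mm offset between the cameras.
- **Far clamp:** its peg stayed within 1 mm of where it started.
- **Board and bystanders:** the board, tin and capacitor look unmoved in the pictures. I did not measure them separately, nor re-check the other bystanders, but the arm stayed clear of them.
- **Network readings that failed:** a few were wrong and I ignored them, such as one that put `left_peg` at the right clamp. The top-camera networks missed the right peg and jaw while the arm was in the way.

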